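# Seat a cardboard tube in the V-block

## Robot

A 6-joint arm with a two-finger parallel gripper is mounted at the origin on a cart in front of the work surface, level with it; the furniture and walls round the work are solid. World frame = base frame: x ahead of the robot, y to its left, z up, the work surface at z = 0. Lengths are in m, angles in degrees, forces in N, time in s.
With the tool pointing down it reaches from about 0.25 to 0.725 m from the base axis. Payload 9.7 kg.
Tool frame: the origin (TCP) lies midway between the tips of the shut fingers; the grasp point (between the pads) lies 19 mm behind it; z points along the fingers, x is the direction in which the jaws open and shut, and the axes are right-handed (so a half turn about z gives the same grasp; the last joint's range is limited). The gripper opens to 85 mm and grips with 20 to 120 N. Pads are 22 mm wide; open, the fingers measure 114 mm over their backs; the gripper's body (76 mm by 85 mm) begins 54 mm behind the grasp point. The pads swing forward as they close: fully open they stand 13 mm farther back than shut.
Start: joints at [63.77, 4.979, 10.078, 95.1, 0, 90], TCP at [0.243, 0.493, 0.231] pointing down, gripper open.
Joint ranges: [-179.16, 179.16], [-48.56, 103.87], [-65.8, 70.77], [-126.05, 130.52], [-82.76, 87.17], [-180, 180]. Speed limits (degrees/s): [127.2, 127.2, 147.25, 180, 180, 180].

## Interface

Orientations are given as a 3x3 rotation matrix whose columns are the frame's x, y, z axes.
In Python, from cell import ctrl, grip, planner, eyes, order, telemetry gives the robot as it stands. Calls block until the motion is done:
- ctrl.move_to(position, orientation): joint-space move of the TCP to a pose.
- ctrl.move_straight(position, ori=None, vel=0.15): straight line of the TCP; ori=None keeps the orientation; vel is the mean speed in m/s.
- ctrl.movej(angles): joint-space move.
- grip(opening, grip_force=None): finger opening in m; grip_force is the grip in N (None keeps the last); returns when the fingers have stopped.
- ctrl.wait(seconds).
- planner.ik(position, orientation): joint angles nearest the present ones, or None.
- eyes.snapshot(name): name is "scene" or "top" or "wrist"; returns a dict with "image" (480x640x3 uint8, blue, green, red), "intrinsics" (3x3 intrinsics, pixels), "k1" (the pictures are not rectified: a ray, as slopes to the right and down, at radius r is drawn at 1 + k1 r^2 times it, then the intrinsics apply), "R" (3x3) and "t" (3): a world point X has camera coordinates R X + t. Camera axes: x right, y down, z forward; pixel columns grow to the right and rows downward; lengths in m; the calibration is good to about 2 mm. A picture is of the moment at which its call begins. There is no depth.
A pose or a line that the arm cannot do raises ctrl.MotionError and nothing moves.
- order.job_done(): hands the job in, once; it reports no verdict.
Trained networks look in a picture, given as the dict that the camera call returned (one of the last four; its "shot" number tells which), for a name from the list of things; names that differ only in an ending like _2 or _b are one class to them, and where a whole thing is asked for, a point or a joint stands for the part that bears it (a point fixed in the world has none). Each returns a list of dicts, best first, with "confidence" (0 to 1); they miss things now and then, are a little off and sometimes report something else, mostly with a low value. They report only what shows in the picture. A call takes as long as a camera call. They do not tell look-alikes from the thing itself.
- eyes.look_for(picture, query): "rect" ([centre column, centre row, width, height] in pixels, round what is visible of it).
- eyes.regions_of(picture, query): "region" (480x640 bool, what is visible of it) and "rect" ([centre column, centre row, width, height] in pixels, round what is visible of it).
- eyes.tip_of(picture, query): "uv" ([column, row] in pixels: a listed point, or the origin of a listed thing).
Readings, each from a call of its own:
- telemetry.read_time_s(): time.
- telemetry.read_joints(): joint angles.
- telemetry.read_qvel(): joint speeds.
- telemetry.read_joint_efforts(): joint torques, N m.
- telemetry.read_tool_pos(): TCP position.
- telemetry.read_eef_rot(): TCP orientation.
- telemetry.read_ft_force(): force on the tool from outside, world axes, zero at the start.
- telemetry.read_moment(): the same for the moment, N m.
- telemetry.read_gripper_width(): finger opening in m.
Only numpy, scipy, OpenCV 4.12 (cv2) and the standard library are available. Lean on these libraries where they do the work, as an engineer would, in place of code of your own. Each camera call takes 0.05 s, during which the arm holds its last target. There are 200 camera calls.

## Task

Push the shorter of the two cardboard tubes along the desk into the wooden V-block, until it stands centred in the V and bears against both faces, then let go of it. Keep it standing on the desk all the way: do not lift it or tip it. Leave the taller tube and the solder reel where they are.

Things in the scene. Friction and masses are not known exactly. Their poses are not given: they have to be found in the camera images.
- short_tube_center (a point): Centre, half-way up (36 mm above the desk), of the shorter brown cardboard tube: 68 mm across, 72 mm tall, open at both ends, wall about 7 mm, about 60 g, standing upright and loose on the desk in front of the V-block. Its z axis is the tube's axis.
- v_block: Wooden V-block fixed to the desk, 45 mm tall, bare desk inside the V. Origin on the desk where the tube's axis stands when it touches both faces. The V opens to -x (roughly at the robot); +x points into its corner. The upright faces stand 35 degrees either side of x, end 31 mm before the origin (mouth 126 mm wide). Cheeks 18 mm thick; block reaches 78 mm either side and 108 mm behind the origin.
- tall_tube_center (a point): Centre, half-way up (44 mm above the desk), of the taller brown cardboard tube, not to be moved: 68 mm across, 88 mm tall, upright and loose on the desk beside the shorter one.
- reel: Solder reel with green flanges, not to be moved: 60 mm across, 35 mm tall, standing loose on one flange beside the V-block; origin at the centre of its underside.
Things that resemble listed ones, but are neither listed nor needed, are in the scene too. Leave any purple or red look-alike of the part that bears short_tube_center alone.

How it is judged:
By the outcome, as a careful person would: the job done as asked, in the order asked, and still so for the second after the job is handed in, with the robot touching nothing.
It also fails if it takes over 32 s, if anything falls off the work surface, if the arm or the gripper's body presses on something with over 40 N, if the wrist force passes 120 N, or if a joint passes its speed limit or range.

## Working session

There is one attempt and no reset: what is moved stays moved. The work goes in short steps, each a Python script; the robot and the scene stay as the last script left them, time stands still between calls to the robot, and variables do not carry over. Pictures are saved under pics/ and viewed, about 8 in all and at most 12, crops included, and the job is handed in when it is done.

```bash
ls; mkdir -p pics; cat > h.py <<'E'
import numpy as np, cv2
from cell import ctrl, grip, planner, eyes, order, telemetry
def ray(s,uv):
    K=np.array(s["intrinsics"]);k1=s["k1"];R=np.array(s["R"]);t=np.array(s["t"])
    d=np.array([(uv[0]-K[0,2])/K[0,0],(uv[1]-K[1,2])/K[1,1]])
    p=d.copy()
    for _ in range(20): p=d/(1+k1*(p@p))
    return -R.T@t, R.T@np.array([p[0],p[1],1.])
def onz(s,uv,z):
    c,d=ray(s,uv); return c+d*(z-c[2])/d[2]
def proj(s,X):
    K=np.array(s["intrinsics"]);R=np.array(s["R"]);t=np.array(s["t"])
    c=R@np.array(X)+t;p=c[:2]/c[2];p=p*(1+s["k1"]*(p@p))
    return np.array([K[0,0]*p[0]+K[0,2],K[1,1]*p[1]+K[1,2]])
E
python3 - <<'E'
from h import *
np.set_printoptions(precision=3,suppress=True)
print(telemetry.read_time_s())
Z=dict(short_tube_center=.036,v_block=0,tall_tube_center=.044,reel=0)
ims=[]
for n in("scene","top"):
    s=eyes.snapshot(n);ims.append(s["image"]);cv2.imwrite(f"pics/{n}0.png",s["image"])
    print(n,"cam",-np.array(s["R"]).T@s["t"],s["k1"])
    for q,z in Z.items():
        for r in eyes.tip_of(s,q): print(q,np.array(r["uv"]),r["confidence"],onz(s,r["uv"],z))
print(telemetry.read_time_s())
E
```

```text
pics
0.0
scene cam [ 0.094 -0.809  0.496] -0.10388393416386471
short_tube_center [322.5 286.9] 0.9 [ 0.473 -0.17   0.036]
short_tube_center [225.2 246.7] 0.87 [0.383 0.047 0.036]
v_block [350.2 247.2] 0.56 [ 0.631 -0.014  0.   ]
tall_tube_center [271.1 228.4] 0.85 [0.488 0.063 0.044]
reel [399.5 282.3] 0.86 [ 0.634 -0.176  0.   ]
top cam [ 0.474 -0.017  1.036] -0.1303751148647657
short_tube_center [392.  286.8] 0.93 [ 0.469 -0.165  0.036]
short_tube_center [329.  292.2] 0.74 [ 0.464 -0.059  0.036]
short_tube_center [269.4 342.4] 0.67 [0.384 0.043 0.036]
tall_tube_center [250.3 277.2] 0.78 [0.492 0.071 0.044]
reel [396.8 197.9] 0.61 [ 0.625 -0.185  0.   ]
0.5
```

View pics/scene0.png

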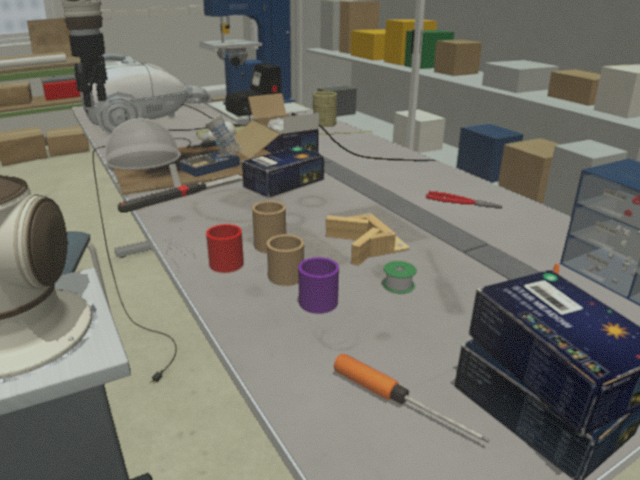

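View pics/top0.png

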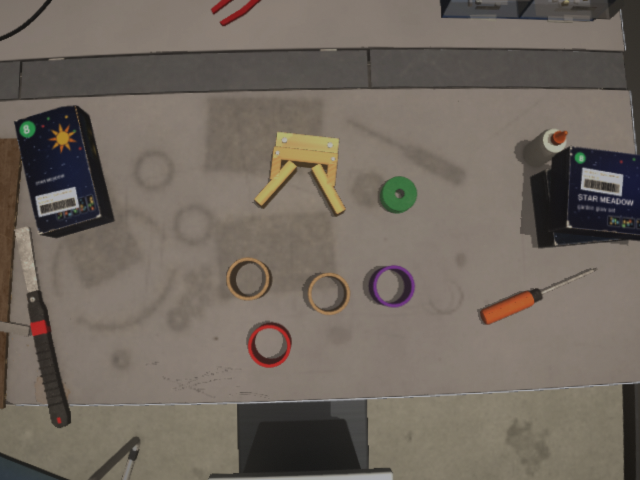

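The scene picture shows two brown tubes. The one at (269,226) is taller, and the one at (286,259) looks shorter. In the top view they are at (249,279) and (328,293). The V-block is at (300,170) and the reel at (398,194).

What could be taken for the short tube, in top-view pixels: purple tube (392,287), red tube (270,345), taller brown tube (249,279), shorter brown tube (328,293). I choose (328,293) and will check it in a close crop.

```bash
python3 - <<'E'
from h import *
import pickle
np.set_printoptions(precision=4,suppress=True)
s=eyes.snapshot("top");pickle.dump({k:s[k] for k in("image","intrinsics","k1","R","t")},open("top.pkl","wb"))
for r in eyes.regions_of(s,"short_tube_center"): print("short",r["rect"],r["confidence"])
for r in eyes.regions_of(s,"tall_tube_center"): print("tall",r["rect"],r["confidence"])
sc=eyes.snapshot("scene")
hyp={"A(328,293)":[329,292.2],"B(249,279)":[250.3,277.2]}
for q in("short_tube_center","tall_tube_center"):
    for r in eyes.regions_of(sc,q):
        u,v,w,h=r["rect"]; b=onz(sc,[u,v+h/2-0],0); 
        print("scene",q,r["rect"],r["confidence"],"h/w",h/w)
a=cv2.resize(s["image"][120:320,220:360],None,fx=4,fy=4,interpolation=cv2.INTER_CUBIC)[:,:]
a=cv2.resize(s["image"][122:222,240:360],None,fx=6,fy=6,interpolation=cv2.INTER_CUBIC)
cv2.imwrite("pics/vtop.png",a)
b=cv2.resize(sc["image"][190:320,190:350],None,fx=4.5,fy=4.5,interpolation=cv2.INTER_CUBIC)
cv2.imwrite("pics/tubes.png",b)
E
```

```text
short [269.1, 344.9, 41.8, 44.7] 0.81
short [331.4, 294.5, 43.7, 42.3] 0.78
short [392.8, 288.1, 43.5, 43.0] 0.67
tall [249.0, 278.4, 44.6, 40.0] 0.9
scene short_tube_center [224.8, 248.4, 34.1, 48.7] 0.86 h/w 1.4281524926686218
scene short_tube_center [285.0, 263.3, 38.3, 56.6] 0.82 h/w 1.4778067885117494
scene tall_tube_center [272.3, 228.2, 32.4, 50.7] 0.96 h/w 1.5648148148148149
```

View pics/vtop.png

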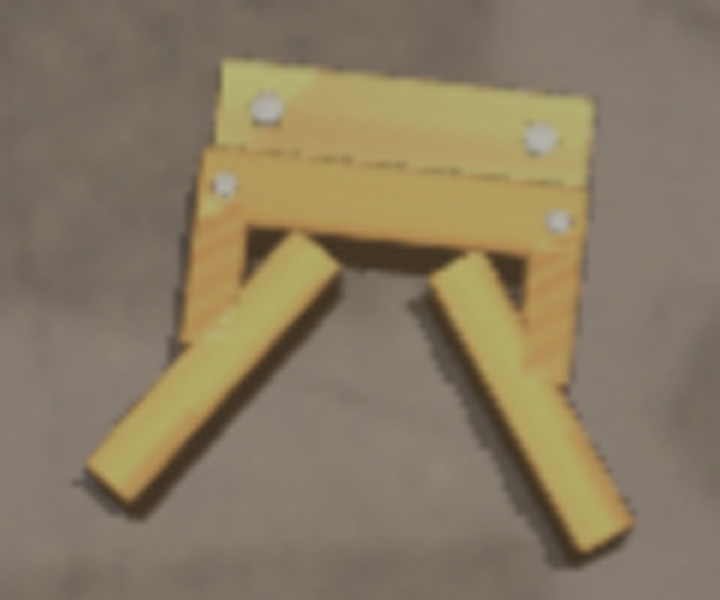

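View pics/tubes.png

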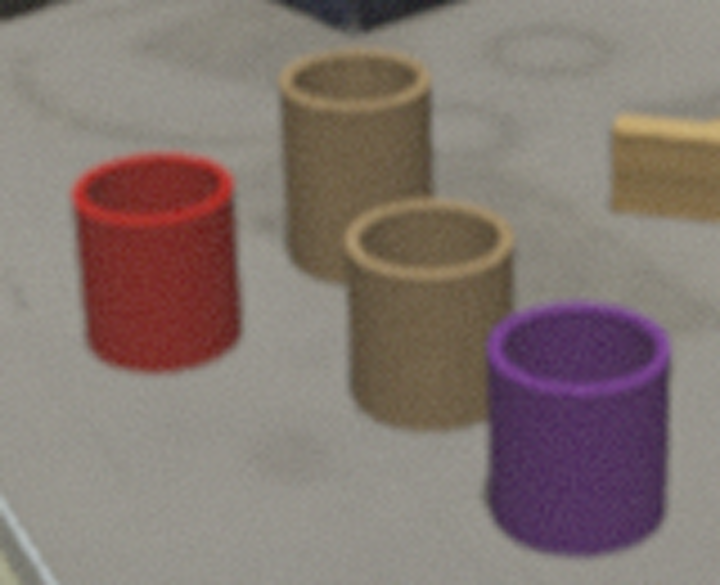

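The crop confirms it: the front brown tube (crop (430,315), about 165x228) is squatter than the rear one (crop (357,165), about 150x230). The short tube is therefore the front one, top pixel (328,293). The V-block's cheek tops can be picked from its crop: inner ends (130,503) and (583,553), outer ends (88,465) and (633,522).

```bash
cat > fit.py <<'E'
from h import *
import pickle
from scipy.optimize import least_squares
s=pickle.load(open("top.pkl","rb"))
px=lambda u,v:[240+(u+.5)/6-.5,122+(v+.5)/6-.5]
obs=np.array([onz(s,px(*p),.045)[:2] for p in[(130,503),(583,553),(88,465),(633,522)]])
loc=np.array([[-.031,.063],[-.031,-.063],[-.0207,.0777],[-.0207,-.0777]])
def tf(q): c,n=np.cos(q[2]),np.sin(q[2]);return loc@np.array([[c,n],[-n,c]])+q[:2]
f=least_squares(lambda q:(tf(q)-obs).ravel(),[.63,-.014,-.1])
V=f.x
E
python3 - <<'E'
from fit import *
np.set_printoptions(precision=4,suppress=True)
print("V",V,np.degrees(V[2]),"res mm",1e3*(tf(V)-obs))
print("tube top view rim",onz(s,[328.2,293.4],.072))
g=cv2.medianBlur(s["image"],3)[262:326,298:360].astype(int)
m=((g[...,2]-g[...,0])>45).astype(np.uint8); n,l,st,c=cv2.connectedComponentsWithStats(m)
k=1+st[1:,4].argmax();ys,xs=np.where(l==k)
e=cv2.minEnclosingCircle(np.c_[xs,ys].astype(np.float32));print(st[k],e)
print("rim circle",onz(s,[e[0][0]+298,e[0][1]+262],.072))
sc=eyes.snapshot("scene");print("scene rim",onz(sc,[285.6,242.9],.072),"scene V cheek end +y outer?",onz(sc,[326,216],.045))
# reachability
C=np.array([.464,-.059]);h=V[:2]-C;th=np.arctan2(h[1],h[0]);print("head",np.degrees(th))
for sg in(1,-1):
    X=sg*np.array([-np.sin(th),np.cos(th),0]);Z=np.array([0,0,-1.]);R=np.c_[X,np.cross(Z,X),Z]
    for d in(-.075,.0255-.05,np.linalg.norm(h)-.02):
        p=C+d*np.array([np.cos(th),np.sin(th)])
        print(sg,planner.ik([*p,.015],R))
E
```

```text
V [ 0.6331 -0.0165 -0.1331] -7.623636147163319 res mm [[-0.5423 -0.3403]
 [-0.0065  0.3261]
 [ 0.6464  1.3899]
 [-0.0975 -1.3757]]
tube top view rim [ 0.4623 -0.0558  0.072 ]
[ 10  11  42  42 397] ((30.655441284179688, 31.4005184173584), 21.119091033935547)
rim circle [ 0.4623 -0.0565  0.072 ]
scene rim [ 0.4606 -0.0589  0.072 ] scene V cheek end +y outer? [0.616  0.0603 0.045 ]
head 14.098750891598124
1 [-11.1716 -14.7166 -32.2666  72.45     0.     -25.2703]
1 [ -8.3948  -7.9466 -26.604   71.3426   0.     -22.4936]
1 [ -1.9973  14.9572  -2.5416  72.5012   0.     -16.096 ]
-1 [-11.1716 -14.7166 -32.2666  72.45     0.     154.7297]
-1 [ -8.3948  -7.9466 -26.604   71.3426   0.     157.5064]
-1 [ -1.9973  14.9572  -2.5416  72.5012   0.     163.904 ]
```

```bash
cat >> h.py <<'E'
def ori(th):
    X=np.array([-np.sin(th),np.cos(th),0]);Z=np.array([0,0,-1.]);return np.c_[X,np.cross(Z,X),Z]
E
python3 - <<'E'
from fit import *
np.set_printoptions(precision=4,suppress=True)
C=np.array([.462,-.057]);h=V[:2]-C;th=np.arctan2(h[1],h[0]);u=h/np.linalg.norm(h)
p=telemetry.read_tool_pos()
ctrl.move_straight([p[0],p[1],.34],vel=.25)
ctrl.move_to([*(C-.09*u),.25],ori(th))
print(telemetry.read_time_s(),telemetry.read_tool_pos())
grip(.046,grip_force=30)
print(telemetry.read_time_s(),telemetry.read_gripper_width(),telemetry.read_ft_force())
w=eyes.snapshot("wrist");cv2.imwrite("pics/w1.png",w["image"])
for r in eyes.tip_of(w,"short_tube_center"): print(np.array(r["uv"]),r["confidence"],onz(w,r["uv"],.036))
for r in eyes.tip_of(w,"v_block"): print("V",np.array(r["uv"]),r["confidence"],onz(w,r["uv"],.0))
E
```

```text
3.5583 [ 0.3746 -0.0774  0.25  ]
4.0333 0.04621154801422624 [0.7528 0.3472 0.12  ]
[426.8 239.3] 0.77 [0.3842 0.0425 0.036 ]
[315.8 290.8] 0.72 [ 0.4662 -0.0536  0.036 ]
[212.9 273.5] 0.55 [ 0.4713 -0.163   0.036 ]
```

View pics/w1.png

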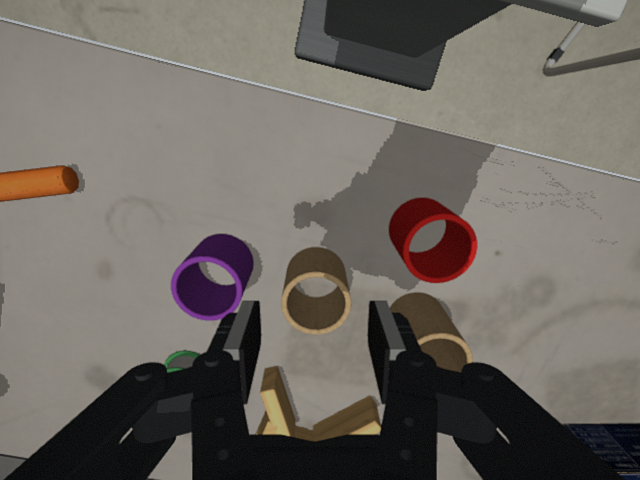

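The wrist picture shows the short tube's rim at (316,303), centred between the fingers. Purple is at (212,285), red at (440,245) and the V at (300,410). Next I go down and push to short of the V.

```bash
python3 - <<'E'
from fit import *
np.set_printoptions(precision=4,suppress=True)
C=np.array([.463,-.056]);h=V[:2]-C;L=np.linalg.norm(h);th=np.arctan2(h[1],h[0]);u=h/L
ctrl.move_straight([*(C-.09*u),.012],ori=ori(th),vel=.15)
ctrl.move_straight([*(C-.042*u),.012],vel=.06)
for d in np.linspace(-.03,L-.035-.0365,4):
    ctrl.move_straight([*(C+d*u),.012],vel=.05); print(telemetry.read_time_s(),np.array(telemetry.read_ft_force()))
s=eyes.snapshot("top");cv2.imwrite("pics/t2.png",cv2.resize(s["image"][110:360,200:440],None,fx=2.4,fy=2.4))
for r in eyes.tip_of(s,"short_tube_center"): print(np.array(r["uv"]),r["confidence"],onz(s,r["uv"],.036))
print("expected",C+(L-.035)*u,proj(s,[*(C+(L-.035)*u),.036]), "tcp",telemetry.read_tool_pos())
E
```

```text
7.2583 [ 0.7171 -0.326  -0.0102]
8.2917 [-0.3433 -0.4734  0.4837]
9.325 [ 0.0267 -0.4835  0.1057]
10.3583 [-0.5288  0.4076 -0.5555]
[390.  286.1] 0.58 [ 0.4708 -0.1613  0.036 ]
expected [ 0.599  -0.0244] [306.2679 212.2252] tcp [ 0.5633 -0.0328  0.012 ]
```

View pics/t2.png

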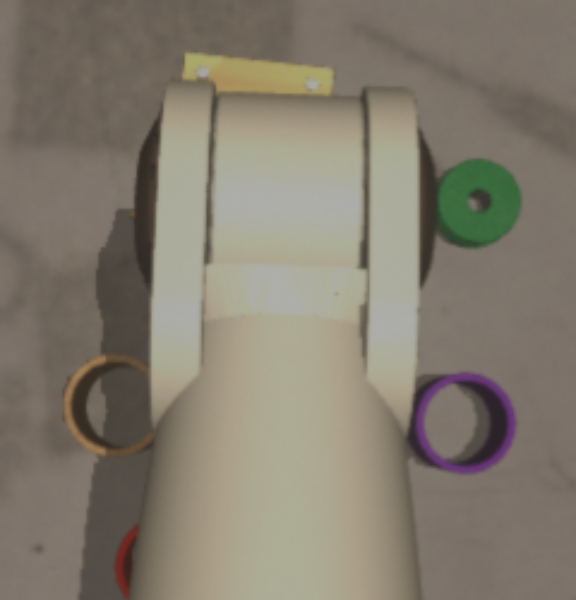

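The top view is hidden by the arm; the bystanders (tall tube (115,405), purple (465,420), reel (478,203) in the crop) are unmoved. I'll look from the scene camera, push to a few mm short, realign with the V's axis and finish with force-checked steps.

```bash
python3 - <<'E'
from fit import *
np.set_printoptions(precision=4,suppress=True)
C=np.array([.463,-.056]);h=V[:2]-C;L=np.linalg.norm(h);th=np.arctan2(h[1],h[0]);u=h/L
ctrl.move_straight([*(V[:2]-(.005+.0365)*u),.012],vel=.05); print(telemetry.read_time_s(),np.array(telemetry.read_ft_force()))
s=eyes.snapshot("scene")
for r in eyes.tip_of(s,"short_tube_center"): print(np.array(r["uv"]),r["confidence"],onz(s,r["uv"],.036))
print("expected",V[:2]-.005*u)
im=s["image"].copy()
for c in (V[:2]-.005*u,):
    a=np.linspace(0,2*np.pi,60); 
    for z in(.072,):
        pts=np.array([proj(s,[c[0]+.034*np.cos(t),c[1]+.034*np.sin(t),z]) for t in a])
        cr=cv2.resize(im[160:290,270:430],None,fx=4.5,fy=4.5,interpolation=cv2.INTER_CUBIC)
        cv2.polylines(cr,[((pts-[270,160])*4.5).astype(np.int32)],True,(0,255,0),1)
cv2.imwrite("pics/s3.png",cr)
E
```

```text
11.2083 [-3.5471  2.5778  2.5085]
[225.9 247. ] 0.82 [0.3834 0.0447 0.036 ]
[348.5 235.3] 0.76 [ 0.6176 -0.0263  0.036 ]
[319.9 282.6] 0.62 [ 0.476  -0.1563  0.036 ]
expected [ 0.6282 -0.0177]
```

View pics/s3.png

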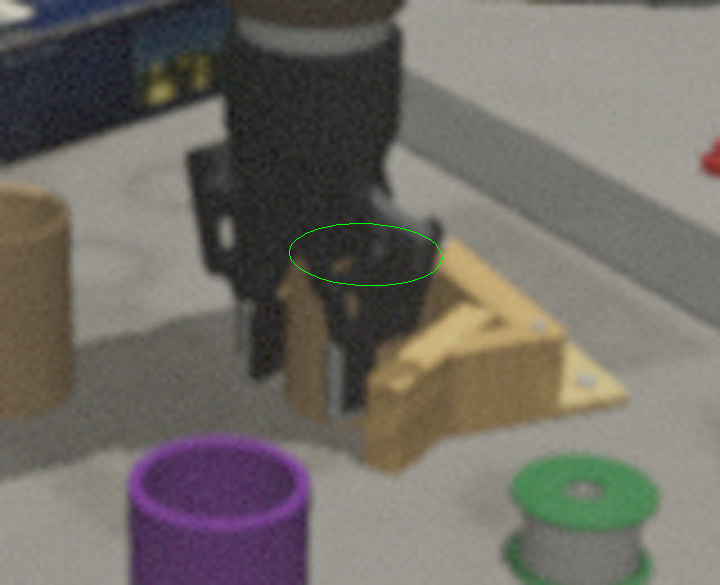

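The tube is upright inside the mouth, left edge at (285,340), about where expected. A 4 N contact says it just touches a face. Now I realign and seat it.

```bash
python3 - <<'E'
from fit import *
np.set_printoptions(precision=4,suppress=True)
C=np.array([.463,-.056]);h=V[:2]-C;u=h/np.linalg.norm(h)
a=np.array([np.cos(V[2]),np.sin(V[2])]);n=np.array([-a[1],a[0]])
ctrl.move_straight([*(V[:2]-.075*u),.012],vel=.08)
ctrl.move_straight([*(V[:2]-.080*a),.012],ori=ori(V[2]),vel=.08)
f0=np.mean([telemetry.read_ft_force() for _ in range(4)],axis=0)
ctrl.move_straight([*(V[:2]-.048*a),.012],vel=.05)
d=.048
while d>.031:
    d-=.001
    ctrl.move_straight([*(V[:2]-d*a),.012],vel=.03)
    f=np.array(telemetry.read_ft_force())-f0; F=[f[:2]@a,f[:2]@n,f[2]]
    if d<.0415: print(round(d,4),np.array(F))
    if F[0]<-10: break
print(telemetry.read_time_s(),telemetry.read_tool_pos())
E
```

```text
0.041 [-0.2438  0.4412  0.405 ]
0.04 [-3.3831  2.2006  2.8235]
0.039 [-5.2856  2.5461  4.9576]
0.038 [-9.3562  3.852   6.3705]
0.037 [-7.0558  5.4056  4.0848]
0.036 [-10.1157   6.5507   7.9703]
16.175 [ 0.5964 -0.0105  0.0122]
```

```bash
python3 - <<'E'
from fit import *
s=eyes.snapshot("scene");cr=cv2.resize(s["image"][170:290,280:420],None,fx=5,fy=5,interpolation=cv2.INTER_CUBIC)
a=np.linspace(0,2*np.pi,60);o=[280,170]
for c,col in((V[:2],(0,255,0)),):
    pts=np.array([proj(s,[c[0]+.034*np.cos(t),c[1]+.034*np.sin(t),.072]) for t in a])
    cv2.polylines(cr,[((pts-o)*5).astype(np.int32)],True,col,1)
pts=np.array([proj(s,[*p,.045]) for p in tf(V)]);
for p in pts: cv2.circle(cr,((p-o)*5).astype(int).tolist(),4,(0,0,255),1)
cv2.imwrite("pics/s4.png",cr)
E
```

```text
(no output)
```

View pics/s4.png

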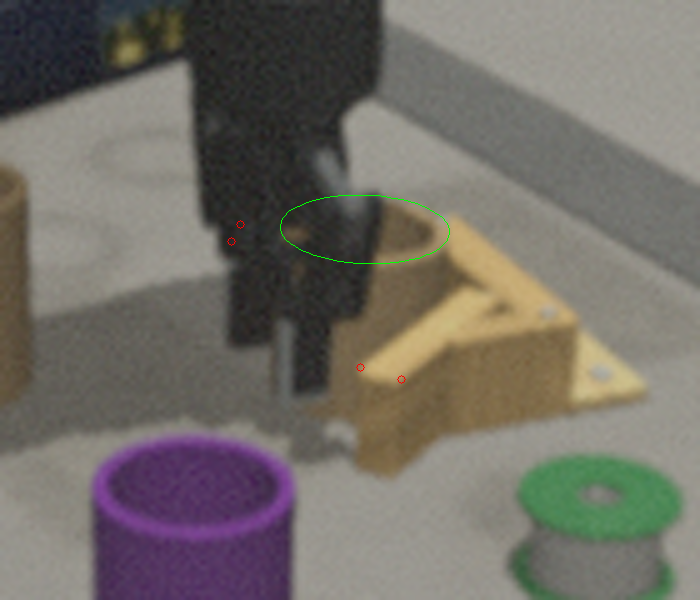

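The tube's rim (right edge at (447,235)) now matches the seated outline. The force is sideways-biased, so I'll back off and look with a clear view.

```bash
cat > chk.py <<'E'
from fit import *
np.set_printoptions(precision=4,suppress=True)
def check(name):
    s=eyes.snapshot("top");im=s["image"];k=6;o=np.array([240,122])
    cr=cv2.resize(im[122:222,240:360],None,fx=k,fy=k,interpolation=cv2.INTER_CUBIC)
    a=np.linspace(0,2*np.pi,80)
    pts=np.array([proj(s,[V[0]+.034*np.cos(t),V[1]+.034*np.sin(t),.072]) for t in a])
    cv2.polylines(cr,[((pts-o+.5)*k).astype(np.int32)],True,(0,255,0),1)
    cv2.imwrite(name,cr)
    for r in eyes.tip_of(s,"short_tube_center"): print("top",np.array(r["uv"]),r["confidence"],onz(s,r["uv"],.036)[:2])
E
python3 - <<'E'
from chk import *
a=np.array([np.cos(V[2]),np.sin(V[2])])
ctrl.move_straight([*(V[:2]-.105*a),.012],vel=.1)
p=V[:2]-.24*a
ctrl.move_straight([*p,.15],vel=.25)
print(telemetry.read_time_s(),"V",V)
check("pics/t5.png")
E
```

```text
17.9917 V [ 0.6331 -0.0165 -0.1331]
top [391.9 286.5] 0.96 [ 0.47   -0.1645]
top [300.3 193.2] 0.94 [ 0.6316 -0.0152]
```

View pics/t5.png

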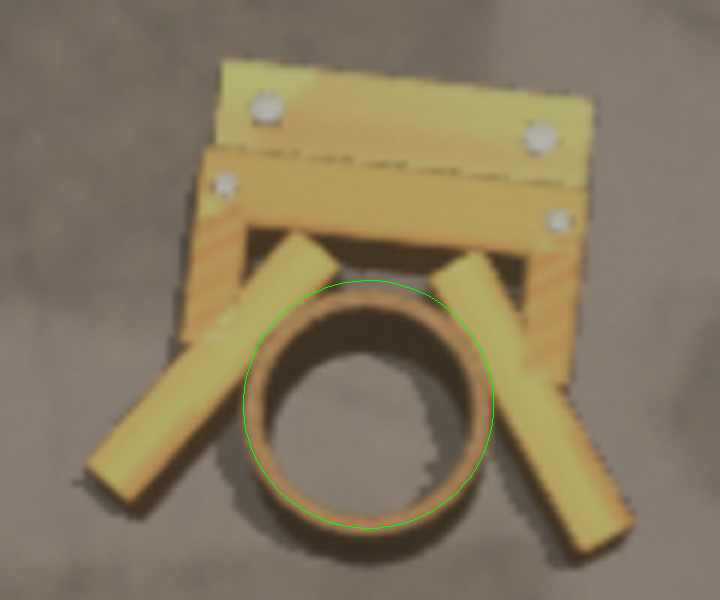

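The rim (left 243, right 494, top 286, bottom 535) is centred sideways but about 6 px (1.6 mm) short of the seated circle. The 0.65 lateral/axial force ratio fits one-face contact with the forked fingers jamming the tube against the −y cheek. Next I'll nudge with the shut fingers, whose single flat front lets the tube slide sideways into both faces.

```bash
python3 - <<'E'
from chk import *
a=np.array([np.cos(V[2]),np.sin(V[2])]);n=np.array([-a[1],a[0]])
grip(0.0,grip_force=30)
ctrl.move_straight([*(V[:2]-.085*a),.018],vel=.22)
ctrl.move_straight([*(V[:2]-.056*a),.018],vel=.08)
f0=np.mean([telemetry.read_ft_force() for _ in range(4)],axis=0)
print(telemetry.read_time_s(),telemetry.read_tool_pos())
d=.056
while d>.037:
    d-=.001
    ctrl.move_straight([*(V[:2]-d*a),.018],vel=.03)
    f=np.mean([telemetry.read_ft_force() for _ in range(2)],axis=0)-f0; F=np.array([f[:2]@a,f[:2]@n,f[2]])
    if d<.0505: print(round(d,4),F)
    if F[0]<-13: break
ctrl.move_straight([*(V[:2]-.07*a),.018],vel=.1)
ctrl.move_straight([*(V[:2]-.24*a),.15],vel=.25)
print(telemetry.read_time_s())
check("pics/t6.png")
E
```

```text
20.1833 [ 0.5774 -0.0091  0.0182]
0.05 [ 0.3232 -0.9292 -1.4424]
0.049 [-0.91   -0.9643 -1.1531]
0.048 [ 0.5256  0.2605 -0.5906]
0.047 [-0.818  -0.44   -0.6447]
0.046 [-4.7152 -0.6417  1.8417]
0.045 [-9.4483  0.3218  2.8151]
0.044 [-15.7713   0.727    6.1444]
24.6
top [300.8 194.8] 0.71 [ 0.6289 -0.016 ]
top [389.5 286.6] 0.66 [ 0.47   -0.1605]
```

View pics/t6.png

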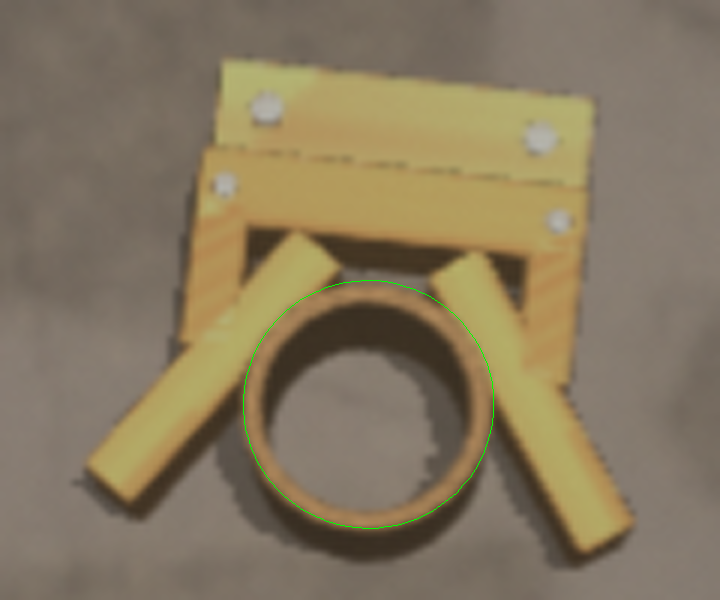

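The rim now sits on the seated circle (top 281, bottom 530, left 244, right 494). The axial force rose stiffly to 16 N with about 0.7 N sideways, so both faces are bearing. I'll do a quick bystander check, then hand in.

```bash
python3 - <<'E'
from chk import *
s=eyes.snapshot("top")
for q,z in(("tall_tube_center",.044),("reel",0)):
    for r in eyes.tip_of(s,q)[:1]: print(q,np.array(r["uv"]),r["confidence"],onz(s,r["uv"],z))
d=cv2.absdiff(s["image"],pickle.load(open("top.pkl","rb"))["image"]).max(2)
print("diff reel",d[172:217,376:420].mean(),"tall",d[257:302,226:272].mean(),"bg",d[110:200,140:220].mean())
print(telemetry.read_time_s()); order.job_done()
E
```

```text
tall_tube_center [253.2 277.6] 0.67 [0.4916 0.0663 0.044 ]
reel [398.5 196.7] 0.58 [ 0.627  -0.1877  0.    ]
diff reel 1.1151515151515152 tall 24.809178743961354 bg 1.1677777777777778
24.85
the job is handed in; nothing more can be done
```

```bash
python3 - <<'E'
from h import *
s=eyes.snapshot("top");cv2.imwrite("pics/end.png",cv2.resize(s["image"][110:390,200:440],None,fx=2,fy=2))
E
```

```text
the job is handed in; nothing more can be done
```

I pushed the shorter brown tube upright along the desk into the V-block and handed the job in at 24.9 s, with the gripper backed well away. The open fingers brought it in but stopped about 1.6 mm short, jammed on one face. I then backed off and seated it along the V's axis with the fingers shut.

**Seating:** on the last push the axial force rose stiffly to about 16 N with under 1 N sideways, so the tube was bearing on both faces. The last top picture I viewed shows its rim within about 1 mm of the seated circle, centred and level. One check disagreed: the network's centre point put it about 4 mm short, at (0.629, −0.016) against (0.633, −0.0165). I trusted the rim outline and the forces over that.

**Bystanders:**
- **Reel:** its image patch did not change.
- **Purple tube:** the network found it within a few mm of its start.
- **Red tube:** I did not check it at the end.
- **Taller tube:** the network put it at (0.492, 0.066) against (0.492, 0.071), within its noise. Its image patch did differ from the start (25 grey levels against 1 for background). I take that to be the parked arm or its shadow. It was unmoved in the picture taken during the push, and the planned path kept clear of it, but handing in closed the cameras before I could confirm this.

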